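# Open the drawing bureau's flap onto its two supports

## Robot

A 6-joint arm with a two-finger parallel gripper is mounted at the origin on the work surface. World frame = base frame: x ahead of the robot, y to its left, z up, the work surface at z = 0. Lengths are in mm, angles in rad, forces in N, time in s.
With the tool pointing down it reaches from about 350 to 725 mm from the base axis. Payload 6 kg.
Tool frame: the origin (TCP) lies on the centre line of the jaws, within the pads' length; the fingertips stand 22 mm ahead of it and the grasp point (between the pads) lies 3 mm ahead of it; z points along the fingers, y is the line along which they close (so a half turn about z gives the same grasp; the last joint's range is limited). The gripper opens to 85 mm and grips with 20 to 120 N. Pads are 22 mm wide; open, the fingers measure 114 mm over their backs; the gripper's body (76 mm by 85 mm) begins 54 mm behind the grasp point. The pads swing forward as they close: fully open they stand 13 mm farther back than shut.
Start: joints at [-0.978, 0.04, 0.085, 0, -1.615, -0.334], TCP at [153.564, -579.995, 253.261] pointing down, gripper open.
Joint ranges: [-2.56, 2.56], [-1.29, 2.01], [-1.08, 1.49], [-3.29, 1.98], [-2.81, -0.18], [-2.99, 2.99]. Speed limits (rad/s): [2.57, 2.57, 3.01, 3.14, 3.14, 3.14].

## Interface

Orientations are given as a unit quaternion [x, y, z, w].
In Python, from station import ctrl gives the robot as it stands.
- The arm moves only by the tool drive_tool, never from a script. Its argument "motion" is a list of rows, each a list of 3 entries, a list of its own where there are three numbers: the shift along the tool's x, y, z in mm, then the turn, a rotation vector about the tool's x, y, z in rad, then the opening, from 0 (shut) to 1 (fully open). A call has 1 to 10 rows; each row is the pose to reach, as a shift and turn from the pose commanded when the call began, along the tool's axes at that moment; what a row does not reach only later rows make up. A row lasts 1/12 s, in which the tool goes at most 41.7 mm and 7.16 degrees, less where a joint would pass 70% of its speed; a pose out of reach is approached as far as the arm can. A call with a gripper value outside its range is refused whole. The fingers move at their own pace and stop on an object; "squeeze" is the grip in N (left out, the last holds). Time passes only in rows, so rows that repeat a pose let the fingers close. It gives the time, the measured TCP pose, the force, the opening and the grip force at its end, in the units of the state.
- ctrl.sense(): the state, without advancing time (a new reading comes with each control period).
- ctrl.grab_frame(name): name is "side" or "top" or "wrist"; returns a dict with "frame" (420x560x3 uint8, red, green, blue), "range_z" (420x560 float32, mm along the optical axis (not along the pixel's ray), 0 where there is no reading), "fov_y" (degrees; the focal length in pixels is half the picture's height over the tangent of half this angle, whatever the lens; pixels are square), "cx", "cy" (the principal point, pixels), "xyz" and "orientation" of the camera in the world; the wrist camera has in their place "T_tool_cam" (4x4, takes a point from camera to tool coordinates, whose origin is the TCP and whose axes are the flange's). Camera axes: x right, y down, z forward; pixel columns grow to the right and rows downward; lengths in mm; the calibration is good to about 2 mm. A picture is of the moment at which its call begins: read the wrist's pose just before it.
- ctrl.hand_in(): hands the job in; it is judged then, once.
The state is a dict: "time_s": time; "qpos": joint angles; "dq": joint speeds; "effort": joint torques, N m; "tcp_pos": TCP position; "ee_rot": TCP orientation; "force": force on the tool from outside, world axes, zero at the start; "moment": the same for the moment, N m; "grip_width": finger opening in mm; "finger_force": force on a finger pad.
Only numpy, scipy, OpenCV 4.12 (cv2) and the standard library are available. Lean on these libraries where they do the work, as an engineer would, in place of code of your own. Each camera call takes 0.05 s, during which the arm holds its last target. There are 200 camera calls.

## Task

Get the small tabletop bureau ready for drawing: pull both slide-out supports under its flap all the way out while the flap is still up, then lower the flap gently by its rail, without letting it drop, until it lies level on the two supports. Leave everything else standing where it is.

Things in the scene. Friction and masses are not known exactly. Their poses are not given: they have to be found in the camera images.
- desk: slant-front wooden tabletop bureau, fixed: base 200 mm deep (x), 360 wide (y), 98 high, pigeonhole case above, 222 mm high in all. Origin on the table under the middle of the hinge line, in the plane of the base's front face. x points into the bureau (its front faces -x, to the robot), y along the hinge to the robot's left, z up
- flap_hinge (a point): middle of the flap's hinge line, 100 mm above the table at the top front edge of the base; the hinge axis runs along the bureau's y
- flap (a joint): flap: panel 125 mm long, 356 wide, 12 thick, outer face through the hinge axis. 0 = shut, leaning back 0.42 rad from vertical; grows as the top comes forward (bureau's -x); 0.42 = upright; 1.99 = level on the supports; unsupported it sags to 2.4. Starts at 0 to 0.2. About 0.4 kg, slight hinge friction: it stays put near upright but falls fast once well over; the rail needs 1 to 3 N
- flap_rail (a point): middle of the flap's round rail, 14 mm thick, parallel to the hinge, between two ears (128 mm clear). Its axis is 163 mm from the hinge along the flap, 6 mm inside the outer face, 38 mm past the panel's edge (31 mm clear gap): it can be pinched from above and turns in the fingers as the flap swings. About 246 mm above the table when shut, 263 at most, 106 when level
- support_left (a joint): slide of the support at the bureau's +y end: bar 22 mm wide, 26 high, 145 mm from the bureau's middle, top 99 mm above the table. 0 = in; grows as it is pulled straight out along the bureau's -x; 0.090 m = all the way out, at its stop. Starts 0 to 0.02. Takes about 2 to 3 N and stays where it is left
- support_left_pull (a point): middle of the pull of that support: a round neck 18 mm thick, 40 mm long, standing out level along the bureau's -x, then a head 26 mm thick, 10 mm long; axis 86 mm above the table; this point is 21 mm out from the support's front end and moves with it
- support_right (a joint): slide of the same kind of support at the bureau's -y end (145 mm from the middle); same values and behaviour as the left one
- support_right_pull (a point): grasp point of the right support's pull, alike in shape and height
- brush_jar: white ceramic jar of brushes, 76 mm across, 100 mm high (190 with the brushes), beside the bureau; bystander; origin at the centre of its underside
- books: stack of three small books, 150 x 110 x 60 mm, beside the bureau; bystander; origin at the centre of its underside
- pastel_tin: flat steel tin, 62 x 132 x 23 mm, lying on the table in front of the bureau where the flap will come down over it (there is ample room above it); bystander; origin at the centre of its underside
- ink_jar: small glass jar, 44 mm across, 50 mm high, standing on top of the bureau near one end; bystander; origin at the centre of its underside
- mug: blue ceramic mug, 80 mm across, 90 mm high, on the table to the side; bystander; origin at the centre of its underside
- oil_bottle: amber bottle, 56 mm across, 150 mm high, on the table to the side; bystander; origin at the centre of its underside
- candle: pale candle stub, 64 mm across, 60 mm high, standing on top of the bureau near the other end; bystander; origin at the centre of its underside

How it is judged (in metres and radians):
On the way:
1. both supports are pulled out (at least 75 of 90 mm) while the flap is still up (joint below 0.6) (value of joint each of support_left, support_right above 0.075 m and value of joint flap below 0.6 rad), for 0.2 s.
At the end, for the whole second after the job is handed in: Both supports are out by at least 75 of their 90 mm, the flap lies level on them at rest (joint between 1.92 and 2.06 rad), and the seven other things stand within 40 mm of where they were, none tipped over (value of joint each of support_left, support_right above 0.075 m and value of joint flap between 1.92 and 2.06 rad and velocity of joint flap between -0.05 and 0.05 rad/s and distance of each of brush_jar, books, pastel_tin, ink_jar, mug, oil_bottle, candle from where it was at the start of the episode below 0.04 m); the robot touches nothing.
It fails at once if the flap is let down (joint past 1.0) before both supports are out (value of joint flap above 1 rad and not (value of joint each of support_left, support_right above 0.075 m)).
It fails at once if the flap drops or is swung down fast (over 2.5 rad/s) (velocity of joint flap above 2.5 rad/s).
It fails at once if another thing is moved by more than 40 mm or tipped over (distance of any of brush_jar, books, pastel_tin, ink_jar, mug, oil_bottle, candle from where it was at the start of the episode above 0.04 m or angle between any of brush_jar, books, pastel_tin, ink_jar, mug, oil_bottle, candle's own z axis and vertical above 0.6 rad).
It also fails if it takes over 61 s, if anything falls off the work surface, if the arm or the gripper's body presses on something with over 40 N, if the wrist force passes 120 N, or if a joint passes its speed limit or range.

## Working session

There is one attempt and no reset: what is moved stays moved. The work goes in short steps, Python scripts to look and compute and a tool call to move; the robot and the scene stay as the last step left them, time stands still between calls to the robot, and variables do not carry over. Pictures are saved under pics/ and viewed, at most 10 in all, crops included, and the job is handed in when it is done.

Besides the shell and the picture viewer there is one more tool, called after "Call:" as a command line: name --argument value ..., lists and objects as JSON in quotes. drive_tool: Moves the arm, as the interface text tells. Its arguments: {"type":"object","properties":{"motion":{"type":"array"},"squeeze":{"type":"number"}},"required":["motion"]}

```bash
mkdir -p pics
cat > h.py <<'E'
import numpy as np, cv2
from scipy.spatial.transform import Rotation as R
from station import ctrl
def grab(name):
    s=ctrl.sense(); f=ctrl.grab_frame(name)
    h=f["frame"].shape[0]; fl=h/2/np.tan(np.radians(f["fov_y"])/2)
    if "T_tool_cam" in f:
        T=np.eye(4);T[:3,:3]=R.from_quat(s["ee_rot"]).as_matrix();T[:3,3]=s["tcp_pos"];T=T@np.array(f["T_tool_cam"])
    else:
        T=np.eye(4);T[:3,:3]=R.from_quat(f["orientation"]).as_matrix();T[:3,3]=f["xyz"]
    z=f["range_z"];v,u=np.mgrid[:z.shape[0],:z.shape[1]]
    P=np.stack([(u-f["cx"])/fl*z,(v-f["cy"])/fl*z,z],-1)@T[:3,:3].T+T[:3,3]
    P[z==0]=np.nan
    return f["frame"],P,T,fl,f
def save(name,img): cv2.imwrite("pics/"+name,img[...,::-1])
E
python3 - <<'E'
from h import *
for n in("top","side"):
    im,P,T,fl,f=grab(n); save(n+"0.png",im); np.save(n+"0.npy",P); print(n,T.round(3).tolist(),fl)
print(ctrl.sense())
E
```

```text
top [[0.023, -0.98, 0.196, 316.032], [-1.0, -0.022, 0.006, 19.135], [-0.002, -0.196, -0.981, 1548.247], [0.0, 0.0, 0.0, 1.0]] 520.0224020862518
side [[-0.943, -0.248, 0.223, 322.968], [-0.333, 0.657, -0.677, 753.354], [0.021, -0.712, -0.701, 924.682], [0.0, 0.0, 0.0, 1.0]] 407.26625925446007
{'time_s': 0.1, 'qpos': array([-9.78316186e-01,  4.07296472e-02,  8.38912791e-02, -3.77892835e-04,
       -1.61549626e+00, -3.33684866e-01]), 'dq': array([ 0.00103005, -0.00264035,  0.00232298,  0.0027096 , -0.00144106,
        0.00195717]), 'effort': array([-5.06946802e-03, -3.69345689e+01,  3.48275936e+01,  6.95184097e+00,
       -4.64548648e-03,  1.19877296e-05]), 'tcp_pos': array([ 153.53533271, -579.74961799,  252.38650373]), 'ee_rot': array([-1.29045027e-01,  9.91638419e-01,  7.72467257e-04, -1.74703004e-04]), 'force': array([-0.35219171, -0.27677753,  0.15402167]), 'moment': array([0.00026411, 0.05130871, 0.00377941]), 'finger_force': 0.0, 'grip_width': 85.5736737862614}
```

View pics/top0.png

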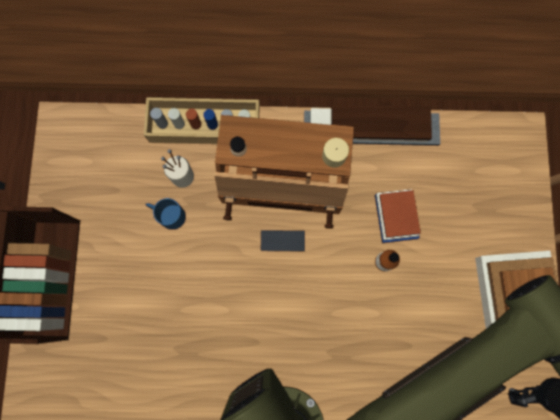

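View pics/side0.png

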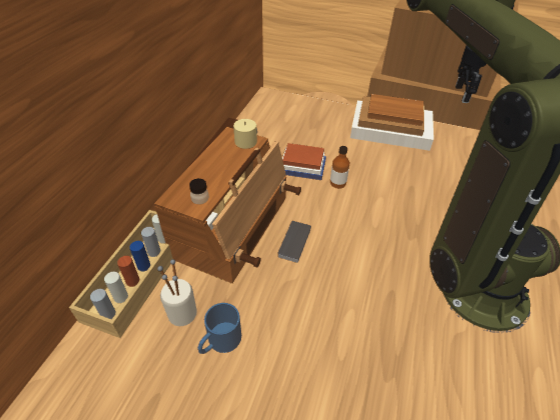

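The top view shows the bureau centred near (285,165), slightly rotated, with its pulls at about (227,209) and (330,217). The tin is at (283,240), and the books and bottle are right of the bureau.

```bash
python3 - <<'E'
from h import *
P=np.load("top0.npy")
z=P[...,2]
m=((abs(z-222)<6)).astype(np.uint8); m[:,:200]=0;m[:,365:]=0;m[200:]=0;m[:100]=0
q=P[m>0][:,:2].astype(np.float32); r=cv2.minAreaRect(q);print("top",r,len(q),np.median(P[m>0][:,2]))
def line(r0,r1,c,name="top"): 
    for v in range(r0,r1,2): print(v,P[v,c].round(0))
line(168,216,265)
for c0,c1 in((220,236),(322,340)):
    s=P[198:232,c0:c1].reshape(-1,3); s=s[(s[:,2]>75)&(s[:,2]<115)]
    print(c0,len(s),np.c_[s.min(0),np.median(s,0),s.max(0)].round(0).tolist()); print(s[s[:,0].argsort()][::12].round(0).tolist())
print("tin",P[240,283],"bottle",P[258,392],"book",P[215,398],"mug",P[212,168])
E
python3 - <<'E'
from h import *
im=cv2.imread("pics/top0.png")[95:255,200:370]
cv2.imwrite("pics/crop.png",cv2.resize(im,None,fx=3.7,fy=3.7,interpolation=cv2.INTER_CUBIC))
E
```

```text
top ((737.4859008789062, 21.118682861328125), (360.4985046386719, 176.15472412109375), 86.02814483642578) 6222 222.37085731313107
168 [690.  69. 220.]
170 [672.  67. 267.]
172 [668.  67. 260.]
174 [705.  73. 104.]
176 [700.  73. 101.]
178 [663.  68. 219.]
180 [658.  68. 217.]
182 [654.  68. 211.]
184 [652.  68. 200.]
186 [650.  69. 184.]
188 [645.  69. 181.]
190 [643.  69. 165.]
192 [640.  69. 156.]
194 [638.  70. 141.]
196 [636.  70. 125.]
198 [632.  70. 114.]
200 [630.  71. 100.]
202 [629.  71.  77.]
204 [626.  72.  59.]
206 [626.  73.  31.]
208 [627.  74.  -5.]
210 [621.  74.  -5.]
212 [615.  73.  -4.]
214 [608.  73.   0.]
220 175 [[572.0, 605.0, 638.0], [157.0, 175.0, 202.0], [76.0, 95.0, 105.0]]
[[572.0, 171.0, 100.0], [575.0, 167.0, 86.0], [578.0, 174.0, 100.0], [581.0, 183.0, 95.0], [588.0, 178.0, 91.0], [594.0, 170.0, 95.0], [599.0, 184.0, 95.0], [604.0, 181.0, 97.0], [610.0, 182.0, 95.0], [616.0, 179.0, 99.0], [622.0, 166.0, 83.0], [624.0, 173.0, 100.0], [628.0, 165.0, 98.0], [631.0, 165.0, 96.0], [634.0, 171.0, 96.0]]
322 216 [[555.0, 598.0, 620.0], [-141.0, -112.0, -92.0], [76.0, 96.0, 115.0]]
[[555.0, -118.0, 90.0], [557.0, -121.0, 96.0], [561.0, -109.0, 101.0], [565.0, -109.0, 98.0], [571.0, -113.0, 92.0], [577.0, -109.0, 94.0], [582.0, -115.0, 96.0], [586.0, -104.0, 89.0], [592.0, -118.0, 92.0], [598.0, -121.0, 91.0], [603.0, -107.0, 92.0], [607.0, -106.0, 104.0], [611.0, -123.0, 98.0], [613.0, -138.0, 92.0], [614.0, -109.0, 96.0], [615.0, -131.0, 106.0], [616.0, -112.0, 99.0], [618.0, -111.0, 107.0]]
tin [524.94170562  16.9378318   34.05308603] bottle [ 466.90531438 -277.28166656  148.92125543] book [ 602.19728786 -316.0107259    60.03662537] mug [605.81138614 365.67357587   8.06879881]
```

View pics/crop.png

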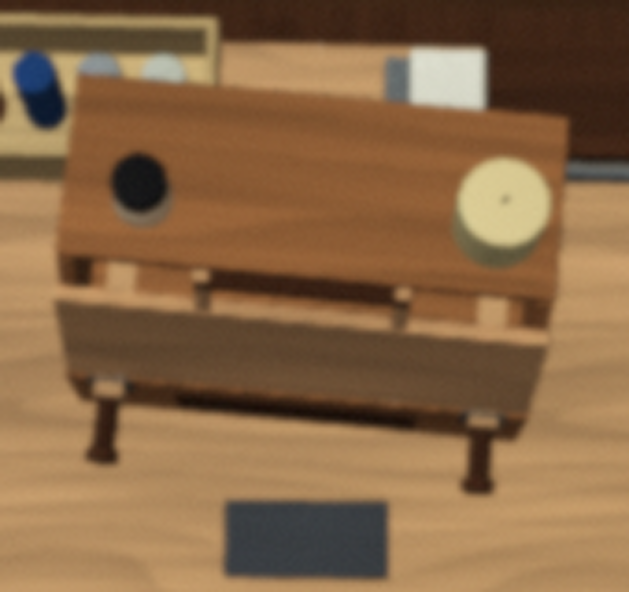

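The crop shows the hinge front edge, both pull necks and the flap slightly forward. The bureau yaw is about -0.069 rad, the hinge is near (626,29,100), and the flap is at about 0.19 rad. All of this fits the stated sizes. Next I move above the right pull, tilted slightly.

```bash
cat >> h.py <<'E'
PSI=-0.069; H=np.array([626,28.8,0.])
D=R.from_euler('z',PSI).as_matrix()
def w(loc): return H+D@np.array(loc,float)
def loc(p): return D.T@(np.array(p)-H)
def plan(g,tilt):
    """shift/turn to bring the grasp point to desk-local g, tool tilted (z toward desk +x)"""
    s=ctrl.sense(); R0=R.from_quat(s["ee_rot"]).as_matrix()
    B=np.c_[-D[:,0],D[:,1],[0,0,-1]]
    Rt=B@R.from_rotvec([0,-tilt,0]).as_matrix()
    t=w(g)-3*Rt[:,2]
    print("shift",(R0.T@(t-s["tcp_pos"])).round(1),"turn",R.from_matrix(R0.T@Rt).as_rotvec().round(4),"target tcp",t.round(0))
def st():
    s=ctrl.sense(); R0=R.from_quat(s["ee_rot"]).as_matrix()
    g=s["tcp_pos"]+3*R0[:,2]
    print("t",s["time_s"],"grasp loc",loc(g).round(1),"F",(D.T@s["force"]).round(1),"w",s["grip_width"],s["finger_force"],"q",s["qpos"].round(2))
E
python3 -c "
from h import *
plan([-42,-145,230],0.3)"
```

```text
shift [-525.2  343.9   20. ] turn [ 0.0507 -0.2977  0.3251] target tcp [ 573. -113.  233.]
```

Call:
drive_tool --motion '[[[-260,170,0],[0,0,0.16],0.7],[[-260,170,0],[0,0,0.16],0.7],[[-260,170,0],[0,0,0.16],0.7],[[-260,170,0],[0,0,0.16],0.7],[[-260,170,0],[0,0,0.16],0.7],[[-260,170,0],[0,0,0.16],0.7],[[-260,170,0],[0,0,0.16],0.7],[[-525,344,10],[0.051,-0.298,0.325],0.7],[[-525,344,10],[0.051,-0.298,0.325],0.7],[[-525,344,10],[0.051,-0.298,0.325],0.7]]' --squeeze 40

```text
time_s: 0.93
tcp_pos: [431.3, -271.0, 250.2]
ee_rot: [0.036, 0.988, -0.005, 0.153]
force: [0.8, -0.6, 0.9]
grip_width: 59.9
finger_force: 0.0
```

```bash
python3 -c "
from h import *
st();plan([-42,-145,230],0.3)"
```

```text
t 0.9333 grasp loc [-172.6 -312.5  247.4] F [ 0.9 -0.5  0.9] w 59.910109037686546 0.0 q [-0.19 -0.45 -0.35 -0.04 -1.36 -1.45]
shift [-118.7  167.9   56. ] turn [-0.0003  0.0073 -0.0032] target tcp [ 573. -113.  233.]
```

Call:
drive_tool --motion '[[[-118,168,40],[0,0,0],0.7],[[-118,168,40],[0,0,0],0.7],[[-118,168,40],[0,0,0],0.7],[[-118,168,40],[0,0,0],0.7],[[-118,168,40],[0,0,0],0.7],[[-118,168,40],[0,0,0],0.7],[[-118,168,40],[0,0,0],0.7],[[-118,168,40],[0,0,0],0.7]]'

```text
time_s: 1.6
tcp_pos: [565.7, -113.4, 245.6]
ee_rot: [0.034, 0.988, -0.006, 0.149]
force: [-0.1, -0.3, 0.4]
grip_width: 59.6
finger_force: 0.0
```

Run:
```python
from h import *
im,P,T,fl,f=grab("wrist"); save("w1.png",im); np.save("w1.npy",P)
st();plan([-40,-145,86],0.3)
```

```text
t 1.65 grasp loc [ -49.6 -146.7  243.2] F [-1.  -0.1  0.3] w 59.958482665828726 0.0 q [ 0.2  -0.28 -0.28  0.08 -1.29 -1.85]
shift [ 37.3   1.9 153. ] turn [-0.0018  0.0007  0.0002] target tcp [ 575. -113.   89.]
```

View pics/w1.png

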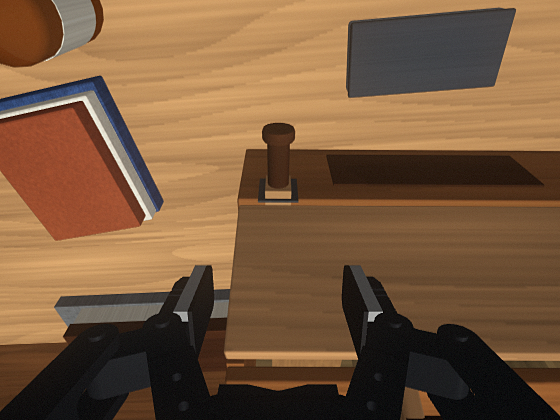

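The right pull is in view: head at (278,132), neck at (278,165), support end at (278,190). It is nearly centred between the fingers. I'll measure it.

Run:
```python
from h import *
P=np.load("w1.npy"); L=(P-H)@D
for v in range(122,215,4): print(v,L[v,278].round(1))
for v in (150,165): print([L[v,u].round(0).tolist() for u in (264,268,272,278,284,288,292)])
print("hinge edge", [L[v,300].round(0).tolist() for v in range(192,216,4)],[L[v,u].round(0).tolist() for v,u in ((178,250),(178,240),(230,300),(300,300),(340,300),(230,500),(340,500))])
plan([-38,-145,86],0.3)
```

```text
122 [ -30.7 -145.9    0.7]
126 [ -59.4 -145.9   81.8]
130 [ -59.7 -145.8   90.4]
134 [ -60.  -145.8   98.6]
138 [ -56.6 -145.8   98.3]
142 [ -53.  -145.8   97.5]
146 [ -48.1 -145.8   94. ]
150 [ -44.7 -145.8   94.2]
154 [ -41.1 -145.8   93.9]
158 [ -38.1 -145.8   94.8]
162 [ -34.4 -145.8   94.6]
166 [ -30.5 -145.8   94.1]
170 [ -27.2 -145.8   94.8]
174 [ -23.4 -145.8   94.6]
178 [ -19.4 -145.8   94.3]
182 [ -16.1 -145.8   95.2]
186 [ -11.6 -145.8   94.2]
190 [  -9.2 -145.8   96.7]
194 [  -6.4 -145.8   98.5]
198 [  -2.2 -145.8   98.3]
202 [   0.2 -145.8  100.8]
206 [   0.7 -145.8  105.9]
210 [   2.6 -145.8  108.9]
214 [   3.6 -145.8  113.2]
[[-1.0, -161.0, 4.0], [-42.0, -154.0, 88.0], [-44.0, -151.0, 93.0], [-45.0, -146.0, 94.0], [-44.0, -141.0, 94.0], [-43.0, -138.0, 91.0], [-1.0, -131.0, 4.0]]
[[-1.0, -160.0, 37.0], [-29.0, -154.0, 89.0], [-31.0, -151.0, 93.0], [-32.0, -146.0, 95.0], [-31.0, -141.0, 94.0], [-29.0, -138.0, 89.0], [-1.0, -132.0, 38.0]]
hinge edge [[-0.0, -127.0, 86.0], [-1.0, -127.0, 93.0], [2.0, -127.0, 96.0], [4.0, -127.0, 98.0], [1.0, -128.0, 108.0], [3.0, -128.0, 111.0]] [[-1.0, -172.0, 63.0], [37.0, -190.0, -1.0], [7.0, -128.0, 130.0], [20.0, -131.0, 187.0], [27.0, -132.0, 213.0], [7.0, 29.0, 129.0], [27.0, -8.0, 213.0]]
shift [ 35.4   1.9 153.5] turn [-0.0018  0.0007  0.0002] target tcp [ 577. -113.   89.]
```

Call:
drive_tool --motion '[[[18,1,80],[0,0,0],0.7],[[18,1,80],[0,0,0],0.7],[[28,1,120],[0,0,0],0.7],[[35,1,153],[0,0,0],0.7],[[35,1,153],[0,0,0],0.7],[[35,1,153],[0,0,0],0.7],[[35,1,153],[0,0,0],0.7],[[35,1,153],[0,0,0],0.7]]'

```text
time_s: 2.32
tcp_pos: [579.5, -114.0, 93.8]
ee_rot: [0.034, 0.988, -0.006, 0.153]
force: [0.0, 0.2, 0.6]
grip_width: 59.7
finger_force: 0.0
```

Call:
drive_tool --motion '[[[0,0,0],[0,0,0],0.3],[[0,0,0],[0,0,0],0],[[0,0,0],[0,0,0],0],[[0,0,0],[0,0,0],0],[[0,0,0],[0,0,0],0],[[0,0,0],[0,0,0],0]]'

```text
time_s: 2.82
tcp_pos: [578.2, -113.9, 90.7]
ee_rot: [0.034, 0.988, -0.006, 0.15]
force: [-1.9, -1.1, 5.3]
grip_width: 16.2
finger_force: 39.1
```

```bash
python3 -c "
from h import *
st();plan([-118,-146,86],0.3)"
```

```text
t 2.8167 grasp loc [ -36.9 -145.7   87.9] F [-1.9 -1.2  5.3] w 16.22967421298114 39.10629630088806 q [ 0.19 -0.2  -0.5   0.09 -0.98 -1.87]
shift [ 78.   -0.3 -22.4] turn [-0.0021  0.0023  0.0007] target tcp [ 497. -109.   89.]
```

Call:
drive_tool --motion '[[[10,0,-3],[0,0,0],0],[[20,0,-6],[0,0,0],0],[[30,0,-9],[0,0,0],0],[[40,0,-12],[0,0,0],0],[[50,0,-15],[0,0,0],0],[[60,0,-18.5],[0,0,0],0],[[68,0,-21],[0,0,0],0],[[74,0,-23],[0,0,0],0],[[78,0,-24],[0,0,0],0],[[78,0,-24],[0,0,0],0]]'

```text
time_s: 3.65
tcp_pos: [496.6, -107.9, 90.6]
ee_rot: [0.034, 0.988, -0.006, 0.151]
force: [-1.8, -0.5, 7.4]
grip_width: 16.8
finger_force: 39.8
```

```bash
python3 -c "
from h import *
st()"
```

```text
t 3.65 grasp loc [-118.8 -145.3   87.8] F [-1.8 -0.7  7.4] w 16.845430114174267 39.827942848205566 q [ 0.25 -0.46 -0.7   0.11 -1.04 -1.93]
```

Call:
drive_tool --motion '[[[0,0,0],[0,0,0],0.7],[[0,0,0],[0,0,0],0.7],[[0,0,0],[0,0,0],0.7],[[-10,0,-33],[0,0,0],0.7],[[-22,0,-71],[0,0,0],0.7],[[-44,0,-143],[0,0,0],0.7],[[-44,0,-143],[0,0,0],0.7],[[-44,40,-143],[0,0,0],0.7],[[-44,80,-143],[0,0,0],0.7],[[-44,120,-143],[0,0,0],0.7]]'

```text
time_s: 4.48
tcp_pos: [504.1, 12.9, 238.9]
ee_rot: [0.035, 0.988, -0.006, 0.15]
force: [1.0, -0.0, -1.7]
grip_width: 59.7
finger_force: 0.0
```

Call:
drive_tool --motion '[[[-60,170,20],[0,0,0],0.7],[[-60,170,20],[0,0,0],0.7],[[-60,170,20],[0,0,0],0.7],[[-60,170,20],[0,0,0],0.7],[[-60,170,20],[0,0,0],0.7],[[-60,170,20],[0,0,0],0.7],[[-60,170,20],[0,0,0],0.7]]'

```text
time_s: 5.07
tcp_pos: [578.9, 178.0, 235.3]
ee_rot: [0.033, 0.988, -0.007, 0.148]
force: [-0.5, -0.2, 0.2]
grip_width: 59.8
finger_force: 0.0
```

Run:
```python
from h import *
st()
im,P,T,fl,f=grab("wrist"); save("w2.png",im); L=(P-H)@D
m=(abs(L[...,1]-145)<16)&(L[...,0]<2)&(L[...,0]>-100)&(L[...,2]>80)&(L[...,2]<115)
q=L[m]; print(len(q)); c=q[abs(q[:,1]-145)<3]; c=c[c[:,0].argsort()]; print(c[::max(1,len(c)//20)].round(1).tolist())
n=q[(q[:,0]<-25)&(q[:,0]>-40)]; print("y",n[:,1].min(),n[:,1].max())
m=(abs(L[...,1]+145)<16)&(L[...,2]>80)&(L[...,2]<115)&(L[...,0]<-3); print("right",L[m][:,0].min() if m.any() else None)
plan([-40,145,86],0.3)
```

```text
t 5.0667 grasp loc [-56.4 145.6 232.4] F [-0.5 -0.2  0.2] w 59.81055738438308 0.0 q [ 0.74 -0.18 -0.26  0.23 -1.29 -2.42]
2307
[[-62.9, 144.0, 96.6], [-62.2, 143.9, 84.6], [-62.0, 142.6, 98.1], [-61.0, 147.7, 97.6], [-57.9, 147.7, 98.0], [-54.6, 143.3, 98.0], [-49.6, 144.7, 94.7], [-46.2, 142.4, 93.1], [-42.7, 142.4, 94.7], [-39.4, 144.0, 95.0], [-35.7, 146.3, 93.2], [-32.0, 147.9, 94.8], [-28.6, 147.9, 93.7], [-24.9, 145.5, 93.7], [-21.1, 143.1, 95.3], [-17.3, 148.0, 93.9], [-13.4, 142.2, 93.9], [-11.7, 145.6, 98.8], [-7.3, 144.7, 98.2], [-2.5, 143.1, 98.7], [-0.3, 142.2, 97.1]]
y 135.6974426686031 152.8730888270262
right None
shift [ 27.7   0.6 145.5] turn [-0.0028 -0.0009  0.0012] target tcp [595. 176.  89.]
```

Call:
drive_tool --motion '[[[12,-0.5,70],[0,0,0],0.7],[[12,-0.5,70],[0,0,0],0.7],[[22,-0.5,115],[0,0,0],0.7],[[27,-0.5,146],[0,0,0],0.7],[[27,-0.5,146],[0,0,0],0.7],[[27,-0.5,146],[0,0,0],0.7],[[27,-0.5,146],[0,0,0],0.3],[[27,-0.5,146],[0,0,0],0],[[27,-0.5,146],[0,0,0],0],[[27,-0.5,146],[0,0,0],0]]'

```text
time_s: 5.95
tcp_pos: [597.5, 175.5, 92.9]
ee_rot: [0.034, 0.988, -0.005, 0.151]
force: [-1.3, -1.6, 4.8]
grip_width: 16.8
finger_force: 38.8
```

Call:
drive_tool --motion '[[[0,0,0],[0,0,0],0],[[0,0,0],[0,0,0],0],[[10,0,-3],[0,0,0],0],[[20,0,-6],[0,0,0],0],[[30,0,-9],[0,0,0],0],[[40,0,-12],[0,0,0],0],[[50,0,-15],[0,0,0],0],[[60,0,-18.5],[0,0,0],0],[[68,0,-21],[0,0,0],0],[[73,0,-22.5],[0,0,0],0]]'

```text
time_s: 6.78
tcp_pos: [521.2, 181.1, 92.8]
ee_rot: [0.034, 0.988, -0.005, 0.152]
force: [2.0, -2.4, 7.2]
grip_width: 16.6
finger_force: 39.6
```

```bash
python3 -c "
from h import *
st()"
```

```text
t 6.7833 grasp loc [-114.2  144.8   90. ] F [ 2.2 -2.3  7.2] w 16.62962455597228 39.59631264209747 q [ 0.84 -0.29 -0.63  0.28 -1.05 -2.59]
```

Call:
drive_tool --motion '[[[3,0,0],[0,0,0],0],[[5,0,0],[0,0,0],0],[[5,0,0],[0,0,0],0],[[5,0,0],[0,0,0],0.9],[[5,0,0],[0,0,0],0.9],[[5,0,0],[0,0,0],0.9],[[-5,0,-33],[0,0,0],0.9],[[-17,0,-71],[0,0,0],0.9],[[-60,0,-210],[0,0,0],0.9],[[-60,0,-210],[0,0,0],0.9]]'

```text
time_s: 7.62
tcp_pos: [514.9, 181.0, 247.0]
ee_rot: [0.034, 0.988, -0.006, 0.149]
force: [2.0, 1.6, 0.1]
grip_width: 76.9
finger_force: 0.0
```

```bash
cat >> h.py <<'E'
def plan2(g):
    """grasp point to desk-local g, pointing down, tool x along desk -y"""
    s=ctrl.sense(); R0=R.from_quat(s["ee_rot"]).as_matrix()
    Rt=np.c_[-D[:,1],-D[:,0],[0,0,-1]]
    t=w(g)-3*Rt[:,2]
    print("shift",(R0.T@(t-s["tcp_pos"])).round(1),"turn",R.from_matrix(R0.T@Rt).as_rotvec().round(4),"target tcp",t.round(0))
E
python3 - <<'E'
from h import *
st()
im,P,T,fl,f=grab("side"); save("s2.png",im)
L=(P-H)@D
for y in (145,-145):
    m=(abs(L[...,1]-y)<14)&(L[...,2]>78)&(L[...,2]<103)&(L[...,0]<-3)&(L[...,0]>-180); print(y,m.sum(),L[m][:,0].min())
plan2([-60,0,320])
E
```

```text
t 7.6167 grasp loc [-120.4  144.1  244.2] F [1.8 1.7 0.1] w 76.92853755477584 0.0 q [ 0.85 -0.34 -0.38  0.24 -1.36 -2.52]
145 580 -144.73843427283074
-145 58 -144.08063960715214
shift [ -76.  -144.9  -44.4] turn [-0.2409  0.2487 -1.557 ] target tcp [566.  33. 323.]
```

View pics/s2.png

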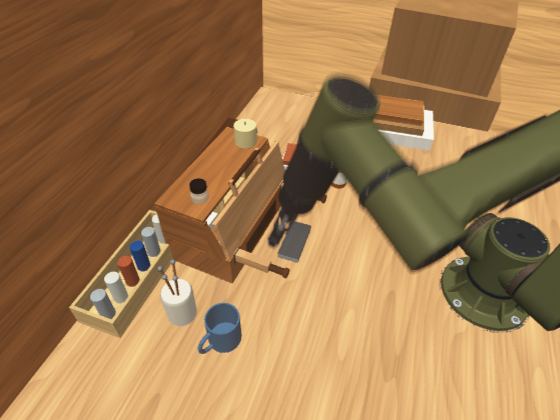

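The side view shows the left support out (bar end near (280,270)). Depth puts both heads about 144 mm in front of the bureau, so both supports are at their stops and the flap is still up. Next I turn for the rail.

Call:
drive_tool --motion '[[[-76,-145,-44],[-0.241,0.249,-1.557],0.9],[[-76,-145,-44],[-0.241,0.249,-1.557],0.9],[[-76,-145,-44],[-0.241,0.249,-1.557],0.9],[[-76,-145,-44],[-0.241,0.249,-1.557],0.9],[[-76,-145,-44],[-0.241,0.249,-1.557],0.9],[[-76,-145,-44],[-0.241,0.249,-1.557],0.9],[[-76,-145,-44],[-0.241,0.249,-1.557],0.9],[[-76,-145,-44],[-0.241,0.249,-1.557],0.9],[[-76,-145,-44],[-0.241,0.249,-1.557],0.9],[[-76,-145,-44],[-0.241,0.249,-1.557],0.9]]'

```text
time_s: 8.5
tcp_pos: [564.9, 32.5, 309.8]
ee_rot: [-0.498, 0.866, -0.001, 0.043]
force: [-0.6, -0.3, 1.0]
grip_width: 76.9
finger_force: 0.0
```

```bash
python3 -c "
from h import *
st();plan2([-25,0,330])"
```

```text
t 8.5 grasp loc [-61.   -0.4 306.9] F [-0.6 -0.3  1. ] w 76.9433313544709 0.0 q [ 0.41 -0.1   0.05 -0.01 -1.64 -0.93]
shift [-18.1 -33.2 -20.5] turn [-0.0598  0.0623 -0.4572] target tcp [601.  31. 333.]
```

Call:
drive_tool --motion '[[[-18,-33,-15],[-0.06,0.06,-0.457],0.9],[[-18,-33,-15],[-0.06,0.06,-0.457],0.9],[[-18,-33,-15],[-0.06,0.06,-0.457],0.9],[[-18,-33,-15],[-0.06,0.06,-0.457],0.9],[[-18,-33,-15],[-0.06,0.06,-0.457],0.9],[[-18,-33,-15],[-0.06,0.06,-0.457],0.9],[[-18,-33,-15],[-0.06,0.06,-0.457],0.9]]'

```text
time_s: 9.08
tcp_pos: [601.1, 30.7, 328.2]
ee_rot: [-0.679, 0.734, 0.0, 0.002]
force: [0.5, 0.8, 0.0]
grip_width: 76.8
finger_force: 0.0
```

Run:
```python
from h import *
st()
im,P,T,fl,f=grab("wrist"); save("w3.png",im); L=(P-H)@D
m=(abs(L[...,1])<50)&(L[...,2]>225)&(L[...,2]<275)&(L[...,0]>0)&(L[...,0]<80)
q=L[m]; print(len(q)); 
im2,P,_,_,_=grab("top"); 
for n,LL in(("w",L),("top",(P-H)@D)):
    for y in (-40,0,40):
        m=(abs(LL[...,1]-y)<20)&(LL[...,2]>243)&(LL[...,2]<272)&(LL[...,0]>10)&(LL[...,0]<75); q=LL[m]
        print(n,y,len(q), q[q[:,2].argmax()].round(1) if len(q) else '', np.percentile(q,[5,50,95],axis=0).round(0).tolist() if len(q) else '')
plan2([44,0,290])
```

```text
t 9.0833 grasp loc [-2.500e+01  2.000e-01  3.252e+02] F [0.4 0.9 0. ] w 76.82656283774189 0.0 q [ 0.38  0.06  0.25 -0.   -1.75 -0.46]
2893
w -40 1796 [ 41.8 -40.1 265.6] [[36.0, -58.0, 258.0], [41.0, -41.0, 263.0], [48.0, -22.0, 265.0]]
w 0 1473 [ 42.7  12.5 266.1] [[36.0, -18.0, 258.0], [41.0, -1.0, 263.0], [48.0, 18.0, 264.0]]
w 40 111 [ 42.7  21.1 265.2] [[36.0, 20.0, 258.0], [45.0, 22.0, 263.0], [49.0, 28.0, 264.0]]
top -40 28 [ 36.1 -56.5 266.4] [[35.0, -59.0, 260.0], [40.0, -54.0, 263.0], [47.0, -49.0, 265.0]]
top 0 0  
top 40 0  
shift [ -0.4 -69.   35.9] turn [-0.0031  0.0032 -0.0074] target tcp [670.  26. 293.]
```

View pics/w3.png

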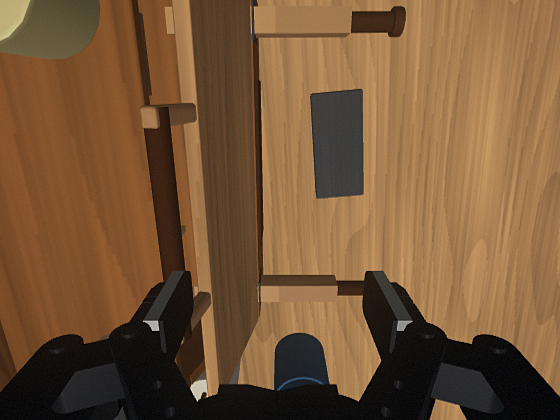

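Wrist view shows the dark rail at column ~165 between its ears (rows 110 and 305), and both supports out. The rail axis is at about local (42, z 258), as predicted. I'll move over it and descend.

Call:
drive_tool --motion '[[[0,-34,0],[0,0,0],0.9],[[0,-67,0],[0,0,0],0.9],[[0,-67,0],[0,0,0],0.9],[[0,-67,0],[0,0,0],0.9],[[0,-67,20],[0,0,0],0.9],[[0,-67,45],[0,0,0],0.9],[[0,-67,66],[0,0,0],0.9],[[0,-67,66],[0,0,0],0.9],[[0,-67,66],[0,0,0],0.9],[[0,-67,66],[0,0,0],0.9]]' --squeeze 25

```text
time_s: 10.02
tcp_pos: [668.2, 25.5, 265.7]
ee_rot: [-0.68, 0.733, -0.001, 0.003]
force: [0.4, -1.0, -0.0]
grip_width: 76.7
finger_force: 0.0
```

Call:
drive_tool --motion '[[[0,0,0],[0,0,0],0.5],[[0,0,0],[0,0,0],0.3],[[0,0,0],[0,0,0],0.2],[[0,0,0],[0,0,0],0],[[0,0,0],[0,0,0],0],[[0,0,0],[0,0,0],0]]'

```text
time_s: 10.52
tcp_pos: [668.3, 25.7, 262.7]
ee_rot: [-0.68, 0.733, -0.0, 0.002]
force: [-0.3, -0.3, 0.9]
grip_width: 13.0
finger_force: 24.9
```

```bash
cat >> h.py <<'E'
def arc(a0,a1,n=10):
    """rows in tool y,z (tool y=-desk x, z down) from the present grasp point along the rail's arc"""
    for a in np.linspace(a0,a1,n+1)[1:]:
        f=lambda a:np.array([-163*np.sin(a-.42)+6*np.cos(a-.42),163*np.cos(a-.42)+6*np.sin(a-.42)])
        d=f(a)-f(a0); print(round(a,2),"y",(-d[0]).round(1),"z",(-d[1]).round(1))
E
python3 -c "
from h import *
st();plan2([42,0,257.5]);arc(.2,.8)"
```

```text
t 10.5167 grasp loc [ 4.240e+01 -1.000e-01  2.597e+02] F [-0.3 -0.3  0.9] w 13.009819369957155 24.89873081445694 q [ 0.34  0.22  0.3  -0.   -1.65 -0.41]
shift [-0.1  0.4  2.2] turn [-0.0026  0.0027 -0.0059] target tcp [668.  26. 260.]
0.26 y 9.5 z -2.2
0.32 y 19.2 z -3.8
0.38 y 28.9 z -4.9
0.44 y 38.7 z -5.3
0.5 y 48.5 z -5.2
0.56 y 58.2 z -4.5
0.62 y 67.9 z -3.2
0.68 y 77.5 z -1.3
0.74 y 87.0 z 1.1
0.8 y 96.3 z 4.2
```

Call:
drive_tool --motion '[[[0,5,-1],[0,0,0],0],[[0,13,-3],[0,0,0],0],[[0,22,-4],[0,0,0],0],[[0,32,-5],[0,0,0],0],[[0,42,-5],[0,0,0],0],[[0,52,-5],[0,0,0],0],[[0,62,-4],[0,0,0],0],[[0,72,-2.5],[0,0,0],0],[[0,80,-0.5],[0,0,0],0],[[0,87,1],[0,0,0],0]]'

```text
time_s: 11.35
tcp_pos: [580.7, 32.2, 262.2]
ee_rot: [-0.68, 0.733, -0.0, 0.003]
force: [1.8, 0.6, 2.4]
grip_width: 13.3
finger_force: 25.7
```

```bash
python3 -c "
from h import *
st();arc(.74,1.34)"
```

```text
t 11.35 grasp loc [-45.4   0.3 259.2] F [1.8 0.7 2.4] w 13.312056681530992 25.732220113277435 q [ 0.4  -0.01  0.05 -0.   -1.63 -0.47]
0.8 y 9.3 z 3.0
0.86 y 18.4 z 6.6
0.92 y 27.3 z 10.7
0.98 y 35.9 z 15.3
1.04 y 44.2 z 20.5
1.1 y 52.2 z 26.1
1.16 y 59.9 z 32.2
1.22 y 67.2 z 38.7
1.28 y 74.0 z 45.7
1.34 y 80.5 z 53.1
```

Call:
drive_tool --motion '[[[0,7,2],[0,0,0],0],[[0,16,5.5],[0,0,0],0],[[0,25,9.5],[0,0,0],0],[[0,34,14],[0,0,0],0],[[0,43,19.5],[0,0,0],0],[[0,51,25],[0,0,0],0],[[0,59,31.5],[0,0,0],0],[[0,66.5,38],[0,0,0],0],[[0,74,45.7],[0,0,0],0],[[0,80.5,53],[0,0,0],0]]'

```text
time_s: 12.18
tcp_pos: [500.4, 38.2, 207.7]
ee_rot: [-0.68, 0.733, 0.0, 0.002]
force: [3.2, -1.8, -0.4]
grip_width: 13.0
finger_force: 27.0
```

```bash
python3 -c "
from h import *
st();arc(1.34,1.99)"
```

```text
t 12.1833 grasp loc [-125.9    0.7  204.7] F [ 3.3 -1.5 -0.4] w 12.951650414298745 27.03386664390564 q [ 0.48 -0.23 -0.25 -0.   -1.55 -0.55]
1.4 y 6.5 z 8.4
1.47 y 12.4 z 17.2
1.54 y 17.7 z 26.4
1.6 y 22.4 z 35.9
1.66 y 26.5 z 45.7
1.73 y 29.9 z 55.7
1.8 y 32.7 z 65.9
1.86 y 34.8 z 76.3
1.92 y 36.2 z 86.8
1.99 y 36.9 z 97.4
```

Call:
drive_tool --motion '[[[0,6.5,8.5],[0,0,0],0],[[0,12.5,17],[0,0,0],0],[[0,17.5,26],[0,0,0],0],[[0,22.5,36],[0,0,0],0],[[0,26.5,46],[0,0,0],0],[[0,30,56],[0,0,0],0],[[0,32.5,66],[0,0,0],0],[[0,35,76],[0,0,0],0],[[0,36,84],[0,0,0],0],[[0,36.5,90],[0,0,0],0]]'

```text
time_s: 13.02
tcp_pos: [462.8, 41.0, 115.8]
ee_rot: [-0.68, 0.733, 0.002, -0.001]
force: [-7.4, 0.3, 1.9]
grip_width: 12.9
finger_force: 29.2
```

Call:
drive_tool --motion '[[[0,0.5,3],[0,0,0],0],[[0,0.5,5],[0,0,0],0],[[0,0.5,7],[0,0,0],0],[[0,0.5,8],[0,0,0],0],[[0,0.5,8],[0,0,0],0],[[0,0.5,8],[0,0,0],0]]'

```text
time_s: 13.52
tcp_pos: [462.2, 41.0, 107.8]
ee_rot: [-0.68, 0.733, 0.002, -0.001]
force: [-7.4, 0.7, -0.4]
grip_width: 12.9
finger_force: 29.1
```

```bash
python3 -c "
from h import *
st()"
```

```text
t 13.5167 grasp loc [-164.3    0.9  104.8] F [-7.5  0.2 -0.4] w 12.943246388092236 29.10147249698639 q [ 0.52 -0.31 -0.49 -0.   -1.39 -0.6 ]
```

Run:
```python
from h import *
im,P,_,_,_=grab("top"); L=(P-H)@D; save("t4.png",im)
m=(abs(abs(L[...,1])-120)<40)&(L[...,0]<-15)&(L[...,0]>-115)&(L[...,2]>90)&(L[...,2]<135); q=L[m]
c=np.linalg.lstsq(np.c_[q[:,:2],np.ones(len(q))],q[:,2],rcond=None)[0]; print(len(q),c,"at hinge/edge",c[2],c[2]-120*c[0])
```

```text
1973 [-2.11468330e-02  1.23147450e-03  1.12524524e+02] at hinge/edge 112.52452395385966 115.06214391908101
```

Call:
drive_tool --motion '[[[0,-1,1],[0,0,0],0],[[0,-2,2],[0,0,0],0],[[0,-2,3],[0,0,0],0],[[0,-2,3],[0,0,0],0]]'

```text
time_s: 13.9
tcp_pos: [462.1, 41.0, 103.4]
ee_rot: [-0.68, 0.733, 0.004, -0.003]
force: [-15.9, 2.8, -0.5]
grip_width: 12.6
finger_force: 29.5
```

Call:
drive_tool --motion '[[[0,2,0],[0,0,0],0],[[0,4,0],[0,0,0],0],[[0,4,0],[0,0,0],0],[[0,4,0],[0,0,0],0]]'

```text
time_s: 14.23
tcp_pos: [462.1, 41.1, 106.5]
ee_rot: [-0.68, 0.733, 0.0, 0.001]
force: [-0.6, -2.5, -2.3]
grip_width: 13.1
finger_force: 29.1
```

Run:
```python
from h import *
st()
im,P,_,_,_=grab("top"); L=(P-H)@D; save("t4.png",im)
m=(abs(abs(L[...,1])-120)<40)&(L[...,0]<-15)&(L[...,0]>-115)&(L[...,2]>90)&(L[...,2]<135); q=L[m]
c=np.linalg.lstsq(np.c_[q[:,:2],np.ones(len(q))],q[:,2],rcond=None)[0]; print(len(q),c,"at hinge/edge",c[2],c[2]-120*c[0])
```

```text
t 14.2333 grasp loc [-164.4    1.   103.5] F [-0.4 -2.5 -2.3] w 13.111861306436003 29.072255194187164 q [ 0.53 -0.31 -0.5  -0.   -1.38 -0.6 ]
1972 [-1.46128136e-02  5.93815458e-04  1.12532242e+02] at hinge/edge 112.53224191623256 114.28577954619945
```

View pics/t4.png

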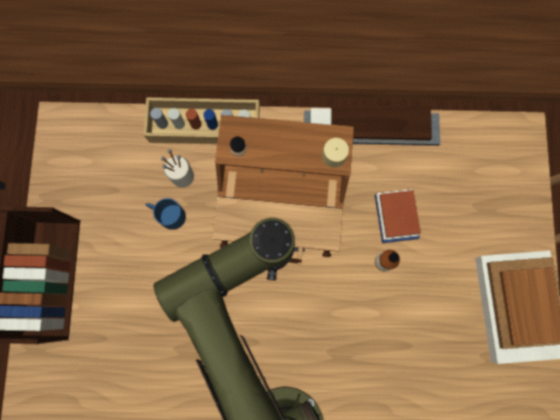

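Top view: the flap lies out over the supports, held at the rail, still perhaps 1–2 mm above them. The bystanders are unmoved. I'll lower the last bit in the grip before releasing.

Call:
drive_tool --motion '[[[0,0,1],[0,0,0],0],[[0,0,2],[0,0,0],0],[[0,0,3],[0,0,0],0],[[0,0,4],[0,0,0],0],[[0,0,4],[0,0,0],0],[[0,0,4],[0,0,0],0]]'

```text
time_s: 14.78
tcp_pos: [462.0, 41.1, 102.7]
ee_rot: [-0.68, 0.733, 0.0, 0.001]
force: [-4.7, -2.6, -1.0]
grip_width: 13.1
finger_force: 29.2
```

Run:
```python
from h import *
st()
im,P,_,_,_=grab("top"); L=(P-H)@D
m=(abs(abs(L[...,1])-120)<40)&(L[...,0]<-15)&(L[...,0]>-115)&(L[...,2]>90)&(L[...,2]<135); q=L[m]
c=np.linalg.lstsq(np.c_[q[:,:2],np.ones(len(q))],q[:,2],rcond=None)[0]; print(len(q),c,"at hinge/edge",c[2],c[2]-120*c[0])
```

```text
t 14.7833 grasp loc [-164.5    1.    99.7] F [-4.5 -2.9 -1. ] w 13.08417442733112 29.211197197437286 q [ 0.53 -0.31 -0.5  -0.   -1.37 -0.6 ]
1979 [ 4.16078064e-03 -3.03481586e-04  1.12089712e+02] at hinge/edge 112.08971203796249 111.59041836147527
```

Call:
drive_tool --motion '[[[0,0.5,1],[0,0,0],0],[[0,0.5,2],[0,0,0],0],[[0,0.5,3],[0,0,0],0],[[0,0.5,3],[0,0,0],0],[[0,0.5,3],[0,0,0],0]]'

```text
time_s: 15.25
tcp_pos: [462.0, 41.1, 102.1]
ee_rot: [-0.68, 0.733, -0.0, 0.001]
force: [-10.1, -2.2, 11.0]
grip_width: 12.9
finger_force: 30.3
```

Run:
```python
from h import *
st()
im,P,_,_,_=grab("top"); L=(P-H)@D
m=(abs(abs(L[...,1])-120)<40)&(L[...,0]<-15)&(L[...,0]>-115)&(L[...,2]>90)&(L[...,2]<135); q=L[m]
c=np.linalg.lstsq(np.c_[q[:,:2],np.ones(len(q))],q[:,2],rcond=None)[0]; print(len(q),c,"at hinge/edge",c[2],c[2]-120*c[0])
```

```text
t 15.25 grasp loc [-164.5    1.    99.1] F [-9.9 -2.9 11. ] w 12.87341195930467 30.323448479175568 q [ 0.53 -0.31 -0.51  0.   -1.37 -0.6 ]
1994 [1.41096392e-02 1.25485743e-03 1.12656939e+02] at hinge/edge 112.65693879419605 110.9637820862043
```

Contact: the upward force jumped to 11 N, so the flap rests on the supports. I'll ease off, open and lift straight up.

Call:
drive_tool --motion '[[[0,1,-2],[0,0,0],0],[[0,1,-2],[0,0,0],0],[[0,1,-2],[0,0,0],0.3],[[0,1,-2],[0,0,0],0.36],[[0,1,-2],[0,0,0],0.36],[[0,1,-10],[0,0,0],0.36],[[0,1,-30],[0,0,0],0.36],[[0,1,-60],[0,0,0],0.36],[[0,1,-100],[0,0,0],0.36],[[0,1,-140],[0,0,0],0.36]]'

```text
time_s: 16.13
tcp_pos: [460.3, 41.2, 241.8]
ee_rot: [-0.68, 0.733, 0.0, 0.001]
force: [1.0, 0.7, 0.7]
grip_width: 31.2
finger_force: 0.0
```

Call:
drive_tool --motion '[[[0,0,-20],[0,0,0],0.36],[[0,0,-20],[0,0,0],0.36],[[0,0,-20],[0,0,0],0.36],[[0,0,-20],[0,0,0],0.36],[[0,0,-20],[0,0,0],0.36]]'

```text
time_s: 16.55
tcp_pos: [460.4, 41.3, 258.9]
ee_rot: [-0.68, 0.733, 0.001, 0.001]
force: [-0.7, 0.5, 0.1]
grip_width: 30.8
finger_force: 0.0
```

Run:
```python
from h import *
st()
im,P,_,_,_=grab("top"); L=(P-H)@D
m=(abs(abs(L[...,1])-120)<40)&(L[...,0]<-15)&(L[...,0]>-115)&(L[...,2]>90)&(L[...,2]<135); q=L[m]
c=np.linalg.lstsq(np.c_[q[:,:2],np.ones(len(q))],q[:,2],rcond=None)[0]; print(len(q),c,"at hinge/edge",c[2],c[2]-120*c[0])
save("s5.png",grab("side")[0])
```

```text
t 16.55 grasp loc [-166.1    1.1  255.9] F [-0.7  0.4  0.1] w 30.829866093498786 0.0 q [ 0.53 -0.33 -0.24 -0.   -1.66 -0.6 ]
1676 [9.48226060e-03 9.91178671e-04 1.12494824e+02] at hinge/edge 112.49482441183781 111.3569531403119
```

View pics/s5.png

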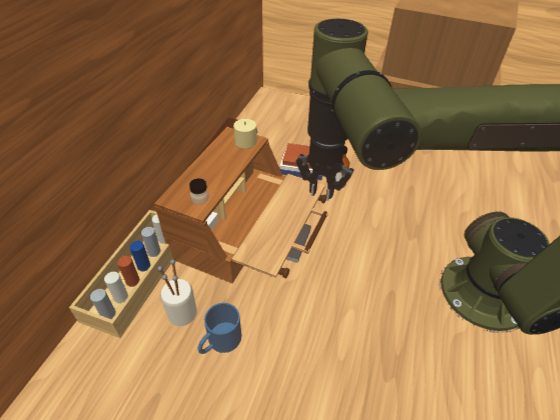

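The flap lies level on the two supports (rail near (318,228), left pull at (285,272)), the gripper is clear above it, and everything else is standing. I'm handing in.

```bash
python3 -c "
from station import ctrl
print(ctrl.hand_in())"
```

```text
the job is handed in; nothing more can be done
None
```

Job handed in, verdict not returned: both supports were pulled to their stops with the flap still up, the flap was lowered by its rail and measured about 0.01 rad from level on them, and nothing else appears to have moved.

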